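Clear the vegetable slicer and hold its guard open

ROBOT

A 7-joint arm with a two-finger parallel gripper is mounted at the origin on the work surface. World frame = base frame: x ahead of the robot, y to its left, z up, the work surface at z = 0. Lengths are in m, angles in rad, forces in N, time in s.
With the tool pointing down it reaches from about 0.425 to 0.825 m from the base axis. Payload 3.6 kg.
Tool frame: the origin (TCP) lies where the fingers leave the gripper's body, on its centre line; the fingertips stand 73 mm ahead of it and the grasp point (between the pads) lies env.grip_point_offset ahead of it (env.grip_point_offset is the distance from the TCP to the grasp point, in m); z points along the fingers, y is the line along which they close (so a half turn about z gives the same grasp; the last joint's range is limited). The gripper opens to 85 mm and grips with 20 to 120 N. Pads are 22 mm wide; open, the fingers measure 114 mm over their backs; the gripper's body (76 mm by 85 mm) begins 54 mm behind the grasp point. The pads swing forward as they close: fully open they stand 13 mm farther back than shut.
Start: joints at [-1.294, 0.615, -0.013, 1.423, 0.008, 1.103, -0.04], TCP at [0.194, 0.62, 0.304] pointing down, gripper open.
Joint ranges: [-3.12, 3.12], [-0.3, 2.06], [-1.34, 1.32], [0.26, 2.42], [-1.36, 4.5], [0.01, 1.98], [-2.84, 2.84]. Speed limits (rad/s): [2.79, 2.79, 3.14, 3.14, 3.14, 3.14, 3.14].

INTERFACE

Orientations are given as a unit quaternion [x, y, z, w].
In Python, from cell import readout, read_camera, env, look_for, place_of gives the robot as it stands.
- The arm moves only by the tool move_arm, never from a script. Its argument "targets" is one flat list of numbers, 7 for each row, row after row: the shift along the tool's x, y, z in fractions of the full range, 1 being 1 m, then the turn, a rotation vector about the tool's x, y, z in parts of the range, where 1.0 means 180 degrees, then the opening, from 0 (shut) to 1 (fully open). A call has 1 to 20 rows; each row is the pose to reach, as a shift and turn from the pose commanded when the call began, along the tool's axes at that moment; what a row does not reach only later rows make up. A row lasts 1/8 s, in which the tool goes at most 62.5 mm and 10.7 degrees, less where a joint would pass 70% of its speed; a pose out of reach is approached as far as the arm can. A shift or turn number past 1, either way, is cut back to 1. A call with a gripper value outside its range is refused whole. The fingers move at their own pace and stop on an object; the grip force is fixed at half the most. Time passes only in rows, so rows that repeat a pose let the fingers close. It gives the time, the measured TCP pose, the force, the opening and the grip force at its end, in the units of the state.
- readout.get_obs(): the state, without advancing time (a new reading comes with each control period).
- read_camera(name): name is "scene" or "side" or "wrist"; returns a dict with "image" (480x640x3 uint8, blue, green, red), "fx", "fy", "cx", "cy" (pixels), "extrinsics" (4x4, takes a point from world to camera coordinates). Camera axes: x right, y up, looking along -z (the intrinsics and any distortion apply to the point x, -y, -z); pixel columns grow to the right and rows downward; lengths in m; the calibration is good to about 2 mm. A picture is of the moment at which its call begins. There is no depth.
- env.job_done(): hands the job in; it is judged then, once.
Trained networks look in a picture, given as the dict that the camera call returned (one of the last four; its "shot" number tells which), for a name from the list of things; names that differ only in an ending like _2 or _b are one class to them, and where a whole thing is asked for, a point or a joint stands for the part that bears it (a point fixed in the world has none). Each returns a list of dicts, best first, with "p" (0 to 1); they miss things now and then, are a little off and sometimes report something else, mostly with a low value. They report only what shows in the picture. A call takes as long as a camera call. They do not tell look-alikes from the thing itself.
- look_for(query, picture): "centre" ([column, row] in pixels, amid what is visible of it).
- place_of(query, picture): "centre" ([column, row] in pixels: a listed point, or the origin of a listed thing).
The state is a dict: "t": time; "joint_pos": joint angles; "dq": joint speeds; "tau": joint torques, N m; "eef_pos": TCP position; "ee_rot": TCP orientation; "ft_force": force on the tool from outside, world axes, zero at the start; "wrist_torque": the same for the moment, N m; "grip_width": opening from 0.0 (shut) to 1.0 (fully open); "finger_force": force on a finger pad.
Only numpy, scipy, OpenCV 4.12 (cv2) and the standard library are available. Lean on these libraries where they do the work, as an engineer would, in place of code of your own. Each camera call takes 0.05 s, during which the arm holds its last target. There are 200 camera calls.

TASK

Keeping the guard shut, sweep the four vegetable trimmings off the slicer's discharge bed into the catch tray at its left end with the brush, not with the gripper, then stand the brush back on its bristles on the worktop. Then raise the hinged guard, which has a bar handle in front, and hold it open with the gripper at 45 degrees from shut, within five degrees, so that a colleague can reach the blade; it falls shut when let go, so finish while still holding it there. Leave the mug, the bowl and the jar where they are.

Things in the scene. Friction and masses are not known exactly. Their poses are not given: they have to be found in the camera images.
- slicer: Countertop vegetable slicer, fixed to the worktop, turned up to 0.2 rad. Origin at worktop height; x points away from the robot, y to the left (the way to sweep). In its frame, mm: blade chamber at the right, x -85 to 95, y -160 to -10, top z 118, covered by the guard; behind it a motor block 95 high, x 95 to 185. The discharge bed is left of the chamber, the catch tray left of the bed
- bed_end (a point): Middle of the open left edge of the discharge bed, slicer (0, 180, 60) mm. Bed: flat steel, top z 60, x -80 to 80, y -10 to 180 in the slicer's frame, front fence 5 thick to z 75, rear fence to z 100; it drops off at this edge into the tray. The trimmings start at y 65 to 160; y -10 to 60 is free for the brush to come down
- tray_in (a point): Centre of the catch tray's floor, slicer (0, 244, 4) mm. Open steel tray, part of the slicer: x -110 to 110, y 182 to 306 outside in the slicer's frame, walls 4 thick, rim z 45
- guard (a joint): Angle of the guard, rad: 0 shut (level), growing as its front edge rises; 45 degrees is 0.785; stop at 1.4. Steel plate 163 x 150 x 6 mm, about 0.45 kg, hinged along its rear edge; free hinge, it falls shut from every angle
- guard_hinge (a point): Middle of the guard's hinge axis, at slicer (80, -85, 122) mm; the axis runs along the slicer's y
- guard_bar (a point): Middle of the guard's bar handle: round black bar, 12 mm thick, along the slicer's y, 220 mm from the hinge axis in the plate's plane (slicer (-140, -85, 122) mm when shut). Two 10 mm arms, 55 mm to either side of the middle, carry it 55 mm in front of the plate's and the chamber's front edge; all is open between them, and the round bar can turn between the finger pads as the guard rises
- brush: Bench brush, about 0.15 kg, loose, standing on its bristles. Origin: centre of the bristles' underside; x points from the handle to the head, z up. Head: stiff bristles 120 (x) x 32 (y) x 36 mm high, with a wooden back 130 x 36 mm, top at z 52. Flat wooden handle, 22 wide (y), 20 high (z 34 to 54), from x -60 to -200. It starts with the handle towards the robot, to the right of the slicer
- brush_grip (a point): Grip point in the middle of the brush handle's section, at (-105, 0, 44) mm in the brush's frame
- carrot_mid (a point): Centre of the carrot end, orange, 29 mm across, 22 mm high
- potato_mid (a point): Centre of the potato chunk, brown, 32 x 27 x 22 mm
- radish_mid (a point): Centre of the white radish slice, 29 mm across, 20 mm high
- turnip_mid (a point): Centre of the white turnip chunk, 28 x 28 x 24 mm
- mug: White mug, 76 mm across, 85 mm high, to the left of the slicer; origin under its centre. Leave alone
- bowl: Yellow bowl, 120 mm across, 50 mm high, at the near left; origin under its centre. Leave alone
- jar: Glass jar with a white cap, 70 mm across, 100 mm high, at the right, beyond the brush; origin under its centre. Leave alone
Things that resemble listed ones, but are neither listed nor needed, are in the scene too. What is shaped like the part that bears radish_mid but blue or green is not meant.

How it is judged:
On the way, in this order (a step that is already met when the one before it is completed fails the run):
1. all four trimmings lie in the catch tray, the guard still shut (y of carrot_mid in the frame of slicer between 0.182 and 0.306 m and x of carrot_mid in the frame of slicer between -0.108 and 0.108 m and height (world z) of each of carrot_mid, potato_mid, radish_mid, turnip_mid below 0.05 m and y of potato_mid in the frame of slicer between 0.182 and 0.306 m and x of potato_mid in the frame of slicer between -0.108 and 0.108 m and y of radish_mid in the frame of slicer between 0.182 and 0.306 m and x of radish_mid in the frame of slicer between -0.108 and 0.108 m and y of turnip_mid in the frame of slicer between 0.182 and 0.306 m and x of turnip_mid in the frame of slicer between -0.108 and 0.108 m and value of joint guard below 0.1 rad), for 0.2 s.
2. the brush stands on its bristles on the worktop, let go (height (world z) of brush below 0.008 m and angle between brush's own z axis and vertical below 0.15 rad and contact force between the fingers and brush below 0.1 N and linear speed of brush below 0.03 m/s and value of joint guard below 0.15 rad), for 0.2 s.
At the end, for the whole second after the job is handed in: The guard is held still by the fingers at 45 degrees (0.685 to 0.885 rad), nothing else propping it; the four trimmings lie in the catch tray; the brush stands free on its bristles on the worktop (value of joint guard between 0.685 and 0.885 rad and velocity of joint guard between -0.05 and 0.05 rad/s and contact force between the fingers and guard above 0.4 N and contact force between brush and guard below 0.1 N and height (world z) of brush below 0.008 m and angle between brush's own z axis and vertical below 0.15 rad and contact force between the fingers and brush below 0.1 N and linear speed of brush below 0.03 m/s and y of carrot_mid in the frame of slicer between 0.182 and 0.306 m and x of carrot_mid in the frame of slicer between -0.108 and 0.108 m and height (world z) of each of carrot_mid, potato_mid, radish_mid, turnip_mid below 0.05 m and y of potato_mid in the frame of slicer between 0.182 and 0.306 m and x of potato_mid in the frame of slicer between -0.108 and 0.108 m and y of radish_mid in the frame of slicer between 0.182 and 0.306 m and x of radish_mid in the frame of slicer between -0.108 and 0.108 m and y of turnip_mid in the frame of slicer between 0.182 and 0.306 m and x of turnip_mid in the frame of slicer between -0.108 and 0.108 m); the arm keeps its last pose, push and grip.
It fails at once if the mug is moved more than 30 mm (distance of mug from where it was at the start of the episode above 0.03 m).
It fails at once if the bowl is moved more than 30 mm (distance of bowl from where it was at the start of the episode above 0.03 m).
It fails at once if the jar is moved more than 30 mm (distance of jar from where it was at the start of the episode above 0.03 m).
It fails at once if the gripper pushes a trimming (contact force between any of the fingers, the arm and carrot above 0.5 N or contact force between any of the fingers, the arm and potato above 0.5 N or contact force between any of the fingers, the arm and radish above 0.5 N or contact force between any of the fingers, the arm and turnip above 0.5 N).
It fails at once if the guard is raised while a trimming still lies on the bed (value of joint guard above 0.3 rad and ((y of carrot_mid in the frame of slicer below 0.18 m and height (world z) of carrot_mid above 0.05 m) or (y of potato_mid in the frame of slicer below 0.18 m and height (world z) of potato_mid above 0.05 m) or (y of radish_mid in the frame of slicer below 0.18 m and height (world z) of radish_mid above 0.05 m) or (y of turnip_mid in the frame of slicer below 0.18 m and height (world z) of turnip_mid above 0.05 m))).
It also fails if it takes over 64 s, if anything falls off the work surface, if the arm or the gripper's body presses on something with over 40 N, if the wrist force passes 120 N, or if a joint passes its speed limit or range.

## Working session

There is one attempt and no reset: what is moved stays moved. The work goes in short steps, Python scripts to look and compute and a tool call to move; the robot and the scene stay as the last step left them, time stands still between calls to the robot, and variables do not carry over. Pictures are saved under pics/ and viewed, at most 10 in all, crops included, and the job is handed in when it is done.

Besides the shell and the picture viewer there is one more tool, called after "Emit:" in YAML: its name, and indented under it one key for each argument. move_arm: Moves the arm, as the interface text tells. Its arguments: {"type":"object","properties":{"targets":{"type":"array","items":{"type":"number"}}},"required":["targets"]}

```bash
mkdir -p pics; ls; cat > h.py <<'E'
import numpy as np, cv2
from cell import readout, read_camera, env, look_for, place_of
from scipy.spatial.transform import Rotation as R
def ray(pic,px):
    E=np.array(pic["extrinsics"]); d=np.array([(px[0]-pic["cx"])/pic["fx"],-(px[1]-pic["cy"])/pic["fy"],-1.])
    o=-E[:3,:3].T@E[:3,3]; return o,E[:3,:3].T@d
def at_z(pic,px,z):
    o,d=ray(pic,px); return o+d*(z-o[2])/d[2]
def tri(rays):
    A=0;b=0
    for o,d in rays:
        d=d/np.linalg.norm(d);P=np.eye(3)-np.outer(d,d);A=A+P;b=b+P@o
    return np.linalg.solve(A,b)
def proj(pic,p):
    E=np.array(pic["extrinsics"]);c=E[:3,:3]@p+E[:3,3]
    return np.array([pic["cx"]+pic["fx"]*c[0]/-c[2],pic["cy"]-pic["fy"]*c[1]/-c[2]])
E
cat > a.py <<'E'
from h import *
np.set_printoptions(precision=3,suppress=True)
o=readout.get_obs();print({k:np.round(v,3) for k,v in o.items()},env.grip_point_offset)
Z=dict(slicer=0,bed_end=.06,tray_in=.004,guard_hinge=.122,guard_bar=.122,brush=0,brush_grip=.044,carrot_mid=.071,potato_mid=.071,radish_mid=.07,turnip_mid=.072,mug=0,bowl=0,jar=0)
for n in("scene","side"):
    p=read_camera(n);cv2.imwrite(f"pics/{n}0.png",p["image"])
    print(n,p["fx"],[k for k in p])
    for q in Z:
        for r in place_of(q,p)[:3]:
            if r["p"]>.2: print(q,round(r["p"],2),np.round(r["centre"]),at_z(p,r["centre"],Z[q]))
E
python3 a.py
```

```text
pics
{'t': np.float64(0.0), 'joint_pos': array([-1.294,  0.616, -0.013,  1.425,  0.008,  1.103, -0.04 ]), 'dq': array([ 0.   ,  0.001, -0.   , -0.002,  0.   ,  0.001,  0.001]), 'tau': array([  0.   , -46.921,   0.259, -17.104,   0.01 ,   0.01 ,   0.   ]), 'eef_pos': array([0.194, 0.62 , 0.303]), 'ee_rot': array([ 0.151,  0.988, -0.001, -0.   ]), 'ft_force': array([-0.664, -0.705,  0.029]), 'wrist_torque': array([-0.005,  0.01 , -0.029]), 'finger_force': np.float64(0.0), 'grip_width': np.float64(1.001)} 0.0539
scene 470.5780992505149 ['image', 'fx', 'fy', 'cx', 'cy', 'extrinsics', 'shot']
slicer 0.82 [331. 298.] [0.626 0.067 0.   ]
bed_end 0.77 [382. 243.] [0.618 0.232 0.06 ]
tray_in 0.86 [396. 244.] [0.599 0.311 0.004]
guard_hinge 0.91 [331. 294.] [ 0.707 -0.017  0.122]
guard_bar 0.75 [252. 240.] [ 0.487 -0.03   0.122]
brush 0.73 [131. 383.] [ 0.55  -0.344  0.   ]
brush_grip 0.67 [102. 328.] [ 0.439 -0.338  0.044]
carrot_mid 0.73 [362. 259.] [0.637 0.144 0.071]
carrot_mid 0.5 [425. 208.] [0.603 0.405 0.071]
potato_mid 0.72 [358. 239.] [0.583 0.189 0.071]
potato_mid 0.24 [398. 243.] [
[... 632 characters left out ...]
24  0.122]
guard_bar 0.76 [332. 272.] [ 0.497 -0.039  0.122]
brush 0.94 [423. 438.] [ 0.551 -0.345  0.   ]
brush 0.24 [367. 262.] [0.624 0.056 0.   ]
brush_grip 0.82 [365. 450.] [ 0.441 -0.343  0.044]
carrot_mid 0.57 [358. 210.] [0.639 0.156 0.071]
potato_mid 0.7 [326. 211.] [0.566 0.179 0.071]
radish_mid 0.61 [278. 285.] [0.398 0.007 0.07 ]
radish_mid 0.6 [334. 218.] [0.576 0.151 0.07 ]
radish_mid 0.46 [264. 237.] [0.409 0.147 0.07 ]
turnip_mid 0.7 [350. 199.] [0.636 0.198 0.072]
turnip_mid 0.5 [215. 183.] [0.341 0.367 0.072]
mug 0.55 [275. 155.] [0.537 0.526 0.   ]
mug 0.38 [334. 192.] [0.64  0.312 0.   ]
bowl 0.64 [216. 183.] [0.351 0.457 0.   ]
jar 0.95 [485. 370.] [ 0.726 -0.271  0.   ]
```

View pics/scene0.png

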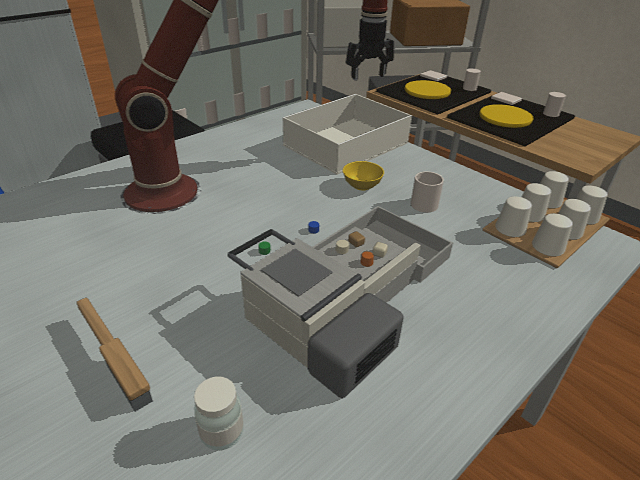

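View pics/side0.png

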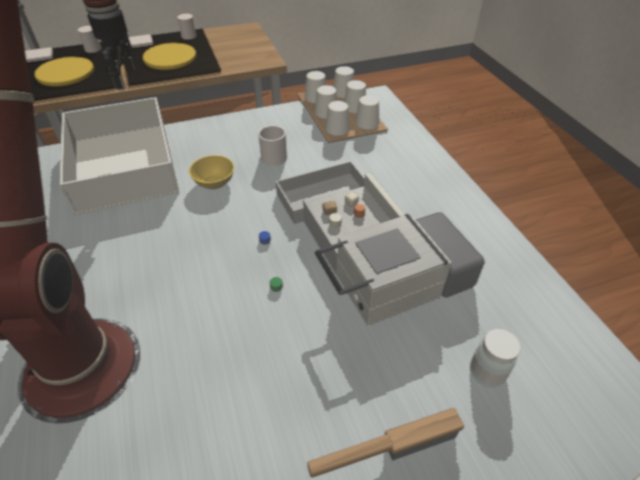

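The pictures show the brush at the lower left of the scene picture (102,328 to 131,383) and the jar at (220,410). The slicer is in the middle with its bar at (252,240). On the bed are the carrot (367,258), potato (357,239), radish (342,244) and turnip (380,248). Blue and green look-alikes lie off to the side. Next I fit the poses.

```bash
cat >> h.py <<'E'
np.set_printoptions(precision=3,suppress=True)
SL=dict(slicer=(0,0,0),bed_end=(0,.18,.06),tray_in=(0,.244,.004),guard_hinge=(.08,-.085,.122),guard_bar=(-.14,-.085,.122))
def fit(pics,names,model,x0):
    from scipy.optimize import least_squares
    D=[]
    for p in pics:
        for q in names:
            r=place_of(q,p)
            if r and r[0]["p"]>.3: D.append((p,q,np.array(r[0]["centre"])))
    def f(x):
        c,s=np.cos(x[2]),np.sin(x[2]);out=[]
        for p,q,m in D:
            a=model[q];out+=list(proj(p,np.array([x[0]+c*a[0]-s*a[1],x[1]+s*a[0]+c*a[1],a[2]]))-m)
        return out
    r=least_squares(f,x0,loss="soft_l1",f_scale=2);return r.x,np.reshape(f(r.x),(-1,2)),[q for _,q,_ in D]
E
python3 - <<'E'
from h import *
P=[read_camera(n) for n in("scene","side")]
x,e,n=fit(P,SL,SL,[.62,.06,.1]);print(x);print(n,e.tolist())
b,e,_=fit(P,["brush","brush_grip"],dict(brush=(0,0,0),brush_grip=(-.105,0,.044)),[.55,-.34,-.04]);print(b,e)
for q,z in dict(carrot_mid=.071,potato_mid=.071,radish_mid=.07,turnip_mid=.072).items():
    for p in P:
        for r in place_of(q,p)[:2]:
            w=at_z(p,r["centre"],z)[:2]-x[:2];c,s=np.cos(x[2]),np.sin(x[2]);print(q,r["p"],[c*w[0]+s*w[1],-s*w[0]+c*w[1]])
E
```

```text
[0.627 0.059 0.067]
['slicer', 'bed_end', 'guard_hinge', 'guard_bar', 'slicer', 'bed_end', 'tray_in', 'guard_hinge', 'guard_bar'] [[-1.8510034693835564, -0.23762052913241405], [-1.6310641687127827, -1.3632853681737913], [-0.11366971371046475, 1.1995786621674256], [0.2929551919690425, 1.748806329458347], [-0.3534040142354229, -2.3280386978557885], [0.8141072506879823, -2.0410709029513896], [1.3393256509523326, 1.3179635402728707], [-0.6133354728111726, -0.8566710541410032], [-0.3404849282428586, -0.6074000388951504]]
[ 0.549 -0.346 -0.047] [[-1.043  0.703]
 [-0.224  2.331]
 [-1.596 -0.761]
 [-0.184 -0.839]]
carrot_mid 0.48 [np.float64(0.011043477301367812), np.float64(0.09252444657729733)]
carrot_mid 0.39 [np.float64(-0.05029863446103895), np.float64(-0.4130083177283919)]
carrot_mid 0.6 [np.float64(0.018539192302965652), np.float64(0.09736099179677729)]
potato_mid 0.63 [np.float64(-0.039779330177156694), np.float64(0.13197095002696393)]
potato_mid 0.63 [np.float64(-0.0435416755474653), np.float64(0.12501112367032663)]
potato_mid 0.33 [np.float64(0.014982633119510893), np.float64(0.104963481603013)]
radish_mid 0.74 [np.float64(0.0064987773873799465), np.float64(0.15932242310403288)]
radish_mid 0.67 [np.float64(-0.15319351491900485), np.float64(-0.04225624881452535)]
radish_mid 0.66 [np.float64(-0.03982097031842021), np.float64(0.09338882637592355)]
radish_mid 0.66 [np.float64(-0.2302824424362717), np.float64(-0.03724306682348906)]
turnip_mid 0.6 [np.float64(0.02258723210099371), np.float64(0.13849401681679657)]
turnip_mid 0.69 [np.float64(0.01998941171249763), np.float64(0.14040892130004937)]
```

Emit:
move_arm:
  targets: [-0.0499,0.0045,0,0,0,0,1,-0.0998,0.009,0,0,0,0,1,-0.15,-0.01,0,0,0,0,1,-0.19,-0.03,0,0,0,0,1,-0.23,-0.06,0,0,0,0,1,-0.27,-0.1,0,0,0,0,1,-0.31,-0.14,0,0,0,0,1]

```text
t: 3.58
eef_pos: [0.4492, 0.3923, 0.304]
ee_rot: [0.151, 0.988, 0.0, 0.0]
ft_force: [0.9, 0.4, 0.1]
grip_width: 1.001
finger_force: 0.0
```

Units first: turns go in shares of 180 degrees. So -14.7 degrees / 180 = -0.0817.

Emit:
move_arm:
  targets: [-0.03,-0.034,0,0,0,-0.0056,1,-0.06,-0.068,0,0,0,-0.0111,1,-0.09,-0.102,0,0,0,-0.0167,1,-0.12,-0.136,0,0,0,-0.0222,1,-0.15,-0.17,0,0,0,-0.0278,1,-0.18,-0.205,0,0,0,-0.0333,1,-0.212,-0.24,0,0,0,-0.0389,1,-0.218,-0.29,0,0,0,-0.0444,1,-0.224,-0.34,0,0,0,-0.05,1,-0.229,-0.39,0,0,0,-0.0556,1,-0.234,-0.44,0,0,0,-0.0611,1,-0.239,-0.49,0,0,0,-0.0667,1,-0.244,-0.544,0,0,0,-0.0722,1,-0.236,-0.585,0.02,0,0,-0.0778,1,-0.228,-0.625,0.04,0,0,-0.0817,1,-0.22,-0.665,0.06,0,0,-0.0817,1,-0.213,-0.701,0.08,0,0,-0.0817,1,-0.213,-0.701,0.08,0,0,-0.0817,1]

```text
t: 5.82
eef_pos: [0.4387, -0.342, 0.2225]
ee_rot: [0.027, 1.0, -0.0, -0.002]
ft_force: [0.1, 0.5, -0.1]
grip_width: 0.996
finger_force: 0.0
```

```bash
python3 - <<'E'
from h import *
p=read_camera("wrist");cv2.imwrite("pics/w1.png",p["image"]);s=read_camera("scene")
o=readout.get_obs();print(o["t"],o["eef_pos"],o["ee_rot"],o["joint_pos"])
for q,z in dict(brush=0,brush_grip=.044).items():
    for r in place_of(q,p)[:2]: print(q,r["p"],r["centre"],at_z(p,r["centre"],z))
E
```

```text
5.925 [ 0.442 -0.339  0.224] [0.024 1.    0.    0.   ] [ 0.621  0.563 -0.01   1.794  0.007  0.784  2.131]
brush 0.86 [317.2, 342.6] [ 0.542 -0.346  0.   ]
brush_grip 0.6 [312.8, 234.6] [ 0.439 -0.343  0.044]
brush_grip 0.16 [316.7, 342.4] [ 0.515 -0.345  0.044]
```

View pics/w1.png

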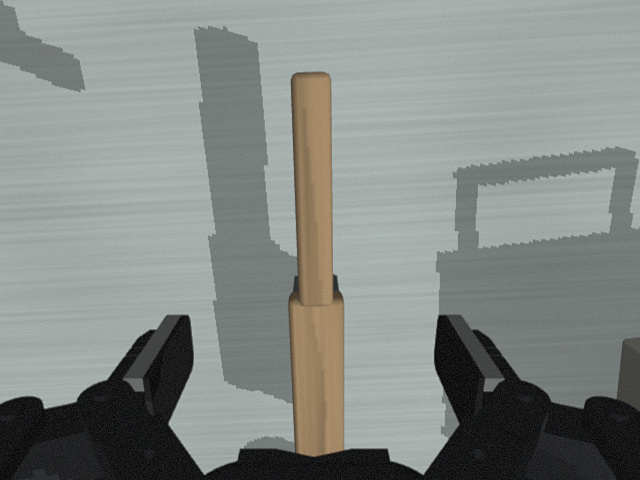

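The wrist view shows the handle running from its free end at (311,73) to the head at (316,300), lined up with the gripper.

```bash
python3 - <<'E'
from h import *
p=read_camera("wrist")
for x in ((311,73),(316.5,303)): print(at_z(p,x,.054))
print(R.from_quat(readout.get_obs()["ee_rot"]).as_matrix(),readout.get_obs()["eef_pos"])
E
```

```text
[ 0.352 -0.336  0.054]
[ 0.487 -0.338  0.054]
[[-0.999  0.044  0.002]
 [ 0.044  0.999 -0.   ]
 [-0.002  0.    -1.   ]] [ 0.443 -0.337  0.225]
```

Emit:
move_arm:
  targets: [-0.003,0,0.04,0,0,0,0.8,-0.003,0,0.08,0,0,0,0.7,-0.003,0,0.115,0,0,0,0.6,-0.003,0,0.127,0,0,0,0.6,-0.003,0,0.127,0,0,0,0.6,-0.003,0,0.127,0,0,0,0,-0.003,0,0.127,0,0,0,0,-0.003,0,0.127,0,0,0,0,-0.003,0,0.127,0,0,0,0,-0.003,0,0.127,0,0,0,0,-0.003,0,0.127,0,0,0,0]

```text
t: 7.45
eef_pos: [0.4456, -0.3395, 0.0984]
ee_rot: [0.024, 1.0, -0.001, 0.001]
ft_force: [0.0, -0.5, 6.4]
grip_width: 0.245
finger_force: 60.7
```

To row units: -6.5 degrees / 180 = -0.0361.

Emit:
move_arm:
  targets: [0,0,-0.03,0,0,0,0,0,0,-0.07,0,0,0,0,0,0,-0.11,0,0,0,0,0,0,-0.15,0,0,0,0,0,0.02,-0.18,0,0,0,0,-0.005,0.05,-0.2,0,0,0,0,-0.01,0.09,-0.2,0,0,-0.0056,0,-0.015,0.13,-0.2,0,0,-0.0111,0,-0.02,0.17,-0.2,0,0,-0.0167,0,-0.025,0.21,-0.2,0,0,-0.0222,0,-0.03,0.25,-0.2,0,0,-0.0278,0,-0.035,0.29,-0.2,0,0,-0.0333,0,-0.042,0.33,-0.2,0,0,-0.0361,0,-0.048,0.37,-0.2,0,0,-0.0361,0,-0.052,0.4,-0.2,0,0,-0.0361,0,-0.054,0.418,-0.2,0,0,-0.0361,0,-0.054,0.423,-0.2,0,0,-0.0361,0,-0.054,0.423,-0.2,0,0,-0.0361,0]

```text
t: 9.7
eef_pos: [0.5186, 0.08, 0.2968]
ee_rot: [-0.032, 0.999, -0.001, -0.0]
ft_force: [-0.2, -0.2, -0.7]
grip_width: 0.247
finger_force: 59.8
```

```bash
python3 - <<'E'
from h import *
W=read_camera("wrist");S=read_camera("scene");D=read_camera("side")
o=readout.get_obs();print(o["t"],o["eef_pos"],o["ee_rot"],R.from_quat(o["ee_rot"]).as_matrix(),o["grip_width"])
cv2.imwrite("pics/m.png",cv2.resize(np.hstack([W["image"],S["image"]]),(800,300)))
x,e,n=fit([W,S,D],["guard_bar","guard_hinge","bed_end","tray_in"],SL,[.627,.059,.067]);print(x,n,e.round(1).tolist())
b=[place_of("brush",p)[0] for p in(S,D)];print(tri([ray(p,r["centre"]) for p,r in zip((S,D),b)]),[r["p"] for r in b])
E
```

```text
9.85 [0.519 0.079 0.297] [-0.032  0.999 -0.001 -0.   ] [[-0.998 -0.064 -0.   ]
 [-0.064  0.998 -0.001]
 [ 0.    -0.001 -1.   ]] 0.2446231281692617
[0.623 0.061 0.082] ['guard_bar', 'bed_end', 'guard_bar', 'bed_end', 'tray_in', 'guard_bar', 'guard_hinge', 'bed_end', 'tray_in'] [[0.4, -0.2], [1.1, 1.4], [-0.4, 3.1], [-3.0, -3.9], [-2.2, 0.3], [-0.5, 0.5], [1.2, 0.4], [0.1, -0.3], [0.8, 1.2]]
[0.621 0.082 0.199] [0.62, 0.8]
```

View pics/m.png

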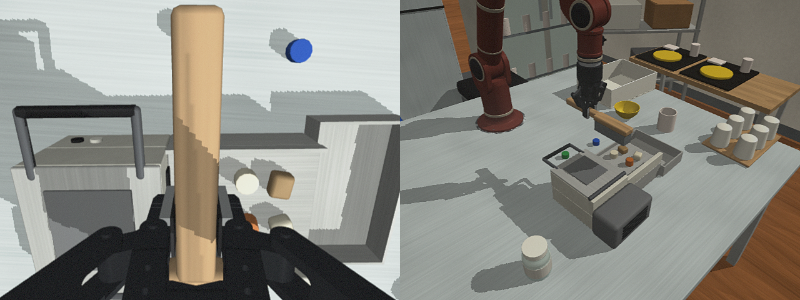

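The wrist half shows the brush above the free part of the bed, with the radish (245,183) and potato (281,184) ahead of it. In the scene half the guard is shut and the brush is level. I lower the brush now.

To row units: -0.6 degrees / 180 = -0.0033.

Emit:
move_arm:
  targets: [0,0,0.03,0,0,-0.0033,0,0,0,0.06,0,0,-0.0033,0,0,0,0.09,0,0,-0.0033,0,0,0,0.115,0,0,-0.0033,0,0,0,0.127,0,0,-0.0033,0,0,0,0.132,0,0,-0.0033,0,0,0,0.135,0,0,-0.0033,0,0,0,0.137,0,0,-0.0033,0,0,0,0.137,0,0,-0.0033,0]

```text
t: 11.68
eef_pos: [0.519, 0.0812, 0.1603]
ee_rot: [-0.038, 0.999, 0.0, 0.0]
ft_force: [0.6, 0.4, -2.1]
grip_width: 0.248
finger_force: 59.8
```

Emit:
move_arm:
  targets: [0,0.01,0,0,0,0,0,0,0.022,0,0,0,0,0,0,0.034,0,0,0,0,0,0,0.046,0,0,0,0,0,0,0.058,0,0,0,0,0,0,0.07,0,0,0,0,0,0,0.082,0,0,0,0,0,0,0.094,0,0,0,0,0,0,0.106,0,0,0,0,0,0,0.116,0,0,0,0,0,0,0.126,0,0,0,0,0,0,0.136,0,0,0,0,0,0,0.146,0,0,0,0,0,0,0.156,0,0,0,0,0,0,0.166,0,0,0,0,0,0,0.175,0,0,0,0,0,0,0.18,0,0,0,0,0,0,0.18,0,0,0,0,0]

```text
t: 13.92
eef_pos: [0.5049, 0.261, 0.1599]
ee_rot: [-0.039, 0.999, 0.0, -0.0]
ft_force: [0.4, -0.5, -1.0]
grip_width: 0.246
finger_force: 59.7
```

```bash
python3 - <<'E'
from h import *
S=read_camera("scene");D=read_camera("side")
o=readout.get_obs();print(o["t"],o["eef_pos"],o["ee_rot"],o["ft_force"])
cv2.imwrite("pics/m2.png",np.hstack([cv2.resize(S["image"][170:330,290:480],(400,337)),cv2.resize(D["image"][130:290,240:430],(400,337))]))
E
```

```text
14.025 [0.505 0.26  0.16 ] [-0.038  0.999 -0.    -0.   ] [-0.057 -0.371 -1.527]
```

View pics/m2.png

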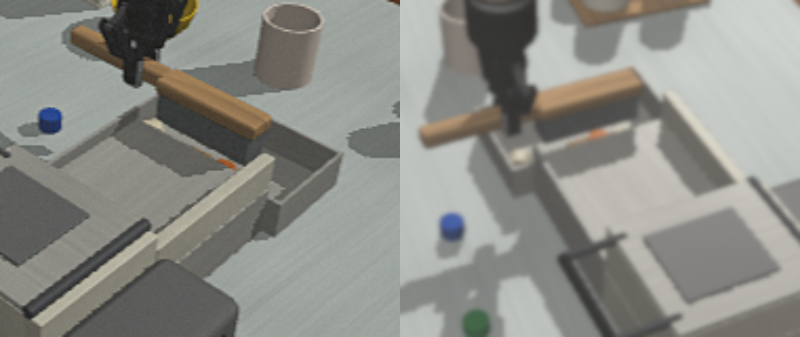

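The bed is empty. The orange carrot and a white piece lie below the edge in the tray, and the brush hides the rest. I lift it to look.

Emit:
move_arm:
  targets: [0,0,-0.03,0,0,0,0,0,0,-0.07,0,0,0,0,0,0,-0.11,0,0,0,0,0,-0.04,-0.14,0,0,0,0,0,-0.08,-0.15,0,0,0,0,0,-0.12,-0.15,0,0,0,0,0,-0.16,-0.15,0,0,0,0,0,-0.18,-0.15,0,0,0,0]

```text
t: 15.02
eef_pos: [0.5187, 0.0772, 0.31]
ee_rot: [-0.036, 0.999, -0.001, -0.0]
ft_force: [0.4, 0.3, -1.0]
grip_width: 0.248
finger_force: 59.7
```

```bash
python3 - <<'E'
from h import *
S=read_camera("scene");D=read_camera("side")
o=readout.get_obs();print(o["t"],o["eef_pos"],o["ee_rot"])
cv2.imwrite("pics/m3.png",np.hstack([cv2.resize(S["image"][170:330,290:480],(400,337)),cv2.resize(D["image"][130:290,240:430],(400,337))]))
E
```

```text
15.125 [0.519 0.077 0.31 ] [-0.035  0.999 -0.001 -0.   ]
```

View pics/m3.png

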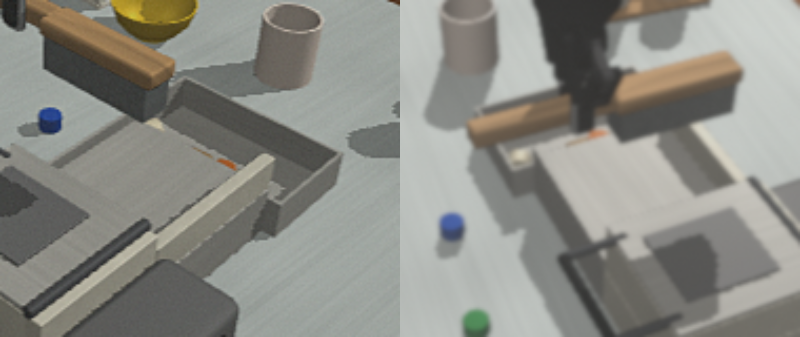

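Emit:
move_arm:
  targets: [0.008,-0.03,0,0,0,0,0,0.018,-0.07,0,0,0,0,0,0.028,-0.11,0,0,0,0,0,0.038,-0.15,0,0,0,0,0,0.048,-0.19,0,0,0,0,0,0.058,-0.23,0,0,0,0,0,0.068,-0.27,0,0,0,0,0,0.078,-0.31,0,0,0,0,0,0.088,-0.35,0,0,0,0,0,0.098,-0.39,0,0,0,0,0,0.102,-0.41,0,0,0,0,0,0.102,-0.41,0.04,0,0,0,0,0.102,-0.41,0.08,0,0,0,0,0.102,-0.41,0.12,0,0,0,0,0.102,-0.41,0.155,0,0,0,0,0.102,-0.41,0.18,0,0,0,0,0.102,-0.41,0.195,0,0,0,0,0.102,-0.41,0.203,0,0,0,0,0.102,-0.41,0.207,0,0,0,0,0.102,-0.41,0.207,0,0,0,0]

```text
t: 17.62
eef_pos: [0.4489, -0.3356, 0.1034]
ee_rot: [-0.038, 0.999, -0.0, 0.0]
ft_force: [0.2, -0.3, -1.1]
grip_width: 0.247
finger_force: 59.8
```

```bash
python3 - <<'E'
from h import *
S=read_camera("scene");D=read_camera("side")
o=readout.get_obs();print(o["t"],o["eef_pos"],R.from_quat(o["ee_rot"]).as_matrix(),o["ft_force"])
b=[place_of("brush",p)[0] for p in(S,D)];print(tri([ray(p,r["centre"]) for p,r in zip((S,D),b)]),[r["p"] for r in b])
c,s=np.cos(.075),np.sin(.075)
for q,z in dict(carrot_mid=.015,potato_mid=.015,radish_mid=.014,turnip_mid=.016).items():
  for p in(S,D):
    for r in place_of(q,p)[:3]:
      w=at_z(p,r["centre"],z)[:2]-[.625,.06];print(q,round(r["p"],2),np.array(r["centre"]).round(),round(c*w[0]+s*w[1],3),round(-s*w[0]+c*w[1],3))
cv2.imwrite("pics/m4.png",np.hstack([cv2.resize(S["image"][190:290,330:470],(400,286)),cv2.resize(D["image"][140:240,260:400],(400,286))]))
E
```

```text
17.725 [ 0.449 -0.336  0.104] [[-0.997 -0.076  0.001]
 [-0.076  0.997 -0.001]
 [-0.001 -0.001 -1.   ]] [ 0.973 -0.058 -1.314]
[ 0.553 -0.329  0.004] [0.92, 0.67]
carrot_mid 0.42 [394. 250.] 0.011 0.219
carrot_mid 0.42 [428. 205.] -0.039 0.443
carrot_mid 0.72 [365. 446.] -0.204 -0.374
carrot_mid 0.49 [332. 196.] 0.013 0.222
potato_mid 0.5 [427. 206.] -0.039 0.438
radish_mid 0.57 [264. 249.] -0.212 0.005
radish_mid 0.5 [312. 225.] -0.2 0.157
radish_mid 0.37 [364. 227.] -0.1 0.241
radish_mid 0.45 [276. 286.] -0.221 0.004
```

View pics/m4.png

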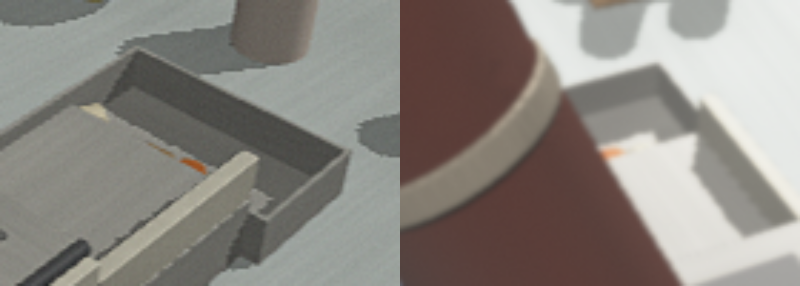

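The potato's edge and the carrot (195,165) show beyond the bed edge, and a white piece lies in the front tray corner (97,110), all below the bed. I set the brush down and release it.

Emit:
move_arm:
  targets: [0,0,0.003,0,0,0,0,0,0,0.005,0,0,0,0,0,0,0.005,0,0,0,0,0,0,0.005,0,0,0,0.7,0,0,0.005,0,0,0,0.7,0,0,0.005,0,0,0,0.7,0,0,0.005,0,0,0,0.7,0,0,-0.01,0,0,0,0.7,0,0,-0.04,0,0,0,0.7,0,0,-0.08,0,0,0,0.7,0,0,-0.13,0,0,0,0.7,0,0,-0.18,0,0,0,0.7]

```text
t: 19.73
eef_pos: [0.4483, -0.3353, 0.2856]
ee_rot: [-0.038, 0.999, -0.0, 0.0]
ft_force: [0.2, -1.2, -0.1]
grip_width: 0.697
finger_force: 0.0
```

To row units: 90 degrees / 180 = 0.5.

Emit:
move_arm:
  targets: [-0.005,0.03,0,0,0,0.05,0.5,-0.012,0.06,0,0,0,0.1,0.5,-0.019,0.09,0,0,0,0.15,0.5,-0.026,0.12,0,0,0,0.2,0.5,-0.033,0.15,0,0,0,0.25,0.5,-0.04,0.18,0,0,0,0.3,0.5,-0.047,0.21,0,0,0,0.35,0.5,-0.054,0.24,0,0,0,0.4,0.5,-0.06,0.27,0,0,0,0.45,0.5,-0.067,0.296,0,0,0,0.5,0.5,-0.067,0.296,0,0,0,0.5,0.5,-0.067,0.296,0,0,0,0.5,0.5]

```text
t: 21.22
eef_pos: [0.4924, -0.0361, 0.2835]
ee_rot: [0.679, 0.734, 0.0, 0.0]
ft_force: [-0.7, -0.4, 0.4]
grip_width: 0.502
finger_force: 0.0
```

```bash
python3 - <<'E'
from h import *
W=read_camera("wrist");S=read_camera("scene");D=read_camera("side")
o=readout.get_obs();print(o["t"],o["eef_pos"],R.from_quat(o["ee_rot"]).as_matrix(),o["joint_pos"])
for p in (W,S,D):
    for r in place_of("guard_bar",p)[:1]: print(r, at_z(p,r["centre"],.122))
b=[place_of("brush",p)[0] for p in(S,D)];print(tri([ray(p,r["centre"]) for p,r in zip((S,D),b)]))
cv2.imwrite("pics/m5.png",cv2.resize(np.hstack([W["image"],S["image"]]),(800,300)))
for x in ((0,0),(640,0),(320,240)): print(at_z(W,x,.122))
E
```

```text
21.375 [ 0.492 -0.037  0.283] [[-0.075  0.997  0.   ]
 [ 0.997  0.075 -0.   ]
 [-0.     0.    -1.   ]] [-0.277  0.425  0.437  1.903 -0.231  0.863  0.352]
{'centre': [306.7, 237.5], 'p': 0.79} [ 0.489 -0.034  0.122]
{'centre': [252.5, 240.8], 'p': 0.86} [ 0.49  -0.03   0.122]
{'centre': [332.9, 269.0], 'p': 0.63} [ 0.502 -0.032  0.122]
[ 0.556 -0.336  0.009]
[0.332 0.076 0.122]
[0.642 0.1   0.122]
[ 0.497 -0.035  0.122]
```

View pics/m5.png

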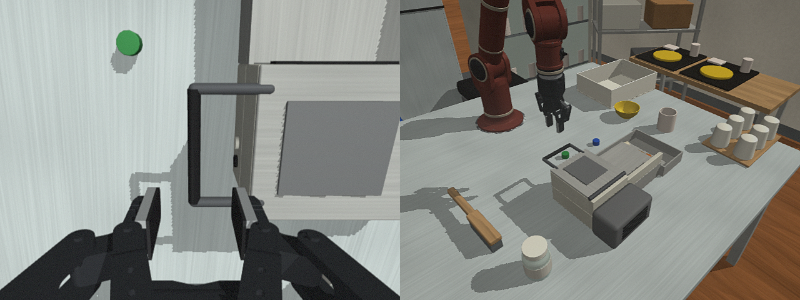

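The wrist half shows the bar at (194,90 to 205), upright in the picture and centred between the open fingers. The scene half shows the brush standing upright on the worktop. I descend and grasp the bar.

Emit:
move_arm:
  targets: [0,-0.001,0.04,0,0,0,0.5,0,-0.001,0.075,0,0,0,0.5,0,-0.001,0.097,0,0,0,0.5,0,-0.001,0.106,0,0,0,0.5,0,-0.001,0.106,0,0,0,0.5,0,-0.001,0.106,0,0,0,0,0,-0.001,0.106,0,0,0,0,0,-0.001,0.106,0,0,0,0,0,-0.001,0.106,0,0,0,0,0,-0.001,0.106,0,0,0,0]

```text
t: 22.88
eef_pos: [0.4908, -0.0355, 0.1778]
ee_rot: [0.68, 0.734, -0.0, -0.001]
ft_force: [-2.7, -0.7, 6.5]
grip_width: 0.115
finger_force: 58.6
```

To row units: -10 degrees / 180 = -0.0556.

Emit:
move_arm:
  targets: [0,-0.0013,-0.0115,-0.0093,0,0,0,0,-0.0019,-0.0229,-0.0185,0,0,0,0,-0.002,-0.0342,-0.0278,0,0,0,0,-0.0015,-0.0453,-0.0371,0,0,0,0,-0.0003,-0.0563,-0.0463,0,0,0,0,0.0014,-0.0672,-0.0556,0,0,0]

```text
t: 23.62
eef_pos: [0.4905, -0.0355, 0.2441]
ee_rot: [0.677, 0.731, 0.063, 0.057]
ft_force: [-6.3, -1.9, -1.5]
grip_width: 0.118
finger_force: 58.4
```

```bash
python3 - <<'E'
from h import *
o=readout.get_obs();print(o["t"],o["eef_pos"],R.from_quat(o["ee_rot"]).as_matrix(),o["joint_pos"],o["ft_force"],o["wrist_torque"])
E
```

```text
23.625 [ 0.491 -0.035  0.244] [[-0.076  0.983  0.169]
 [ 0.997  0.075  0.014]
 [ 0.001  0.17  -0.986]] [-0.221  0.421  0.358  2.058 -0.342  0.543  0.454] [-6.283 -1.945 -1.549] [-0.458  1.967 -0.036]
```

To row units: -1.67 degrees / 180 = -0.0093.

Emit:
move_arm:
  targets: [0,0.0041,-0.0099,-0.0093,0,0,0,0,0.0087,-0.0196,-0.0185,0,0,0,0,0.0139,-0.0289,-0.0278,0,0,0,0,0.0194,-0.0377,-0.0371,0,0,0,0,0.0255,-0.0461,-0.0463,0,0,0,0,0.032,-0.0541,-0.0556,0,0,0,0,0.039,-0.0617,-0.0648,0,0,0,0,0.0463,-0.0686,-0.0741,0,0,0,0,0.0541,-0.075,-0.0833,0,0,0,0,0.0541,-0.075,-0.0833,0,0,0,0,0.0541,-0.075,-0.0833,0,0,0,0,0.0541,-0.075,-0.0833,0,0,0]

```text
t: 25.12
eef_pos: [0.5276, -0.0329, 0.3285]
ee_rot: [0.664, 0.717, 0.157, 0.143]
ft_force: [-28.1, -1.6, 21.6]
grip_width: 0.113
finger_force: 63.7
```

```bash
python3 - <<'E'
from h import *
S=read_camera("scene");D=read_camera("side")
o=readout.get_obs();M=R.from_quat(o["ee_rot"]).as_matrix();g=o["eef_pos"]+.0539*M[:,2];print(o["t"],g,o["eef_pos"],o["joint_pos"],o["ft_force"],o["dq"])
h=np.array([.625+.0798+.0064,.06+.006-.0848,.122]);v=g-h;print("angle",np.degrees(np.arctan2(v[2],-(v[0]*.997+v[1]*.075))),np.linalg.norm(v))
bb=[place_of("guard_bar",p)[0] for p in(S,D)];print("bar",tri([ray(p,r["centre"]) for p,r in zip((S,D),bb)]),[r["p"] for r in bb])
b=[place_of("brush",p)[0] for p in(S,D)];print(tri([ray(p,r["centre"]) for p,r in zip((S,D),b)]))
cv2.imwrite("pics/m6.png",np.hstack([cv2.resize(S["image"],(400,300)),cv2.resize(D["image"],(400,300))]))
E
```

```text
25.225 [ 0.55  -0.031  0.28 ] [ 0.528 -0.033  0.329] [-0.216  0.288  0.337  2.013 -0.384  0.459  0.476] [-27.167  -1.636  21.347] [-0.    -0.    -0.    -0.002  0.    -0.    -0.002]
angle 44.236846984944684 0.22579457817097798
bar [ 0.554 -0.03   0.277] [0.86, 0.8]
[ 0.552 -0.331  0.005]
```

View pics/m6.png

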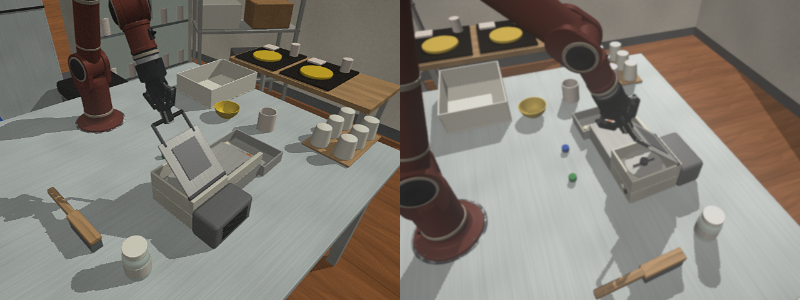

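The guard is up at about 45° and held by the bar, and the brush stands upright. About 35 N of radial preload remains, so I ease outward a little.

Emit:
move_arm:
  targets: [0,-0.0005,-0.0015,0,0,0,0,0,-0.001,-0.003,0,0,0,0,0,-0.001,-0.003,0,0,0,0,0,-0.001,-0.003,0,0,0,0]

```text
t: 25.92
eef_pos: [0.5288, -0.0326, 0.3302]
ee_rot: [0.664, 0.716, 0.158, 0.145]
ft_force: [-10.4, -2.1, 5.6]
grip_width: 0.111
finger_force: 61.3
```

```bash
python3 - <<'E'
from h import *
S=read_camera("scene");D=read_camera("side");W=read_camera("wrist")
o=readout.get_obs();M=R.from_quat(o["ee_rot"]).as_matrix();g=o["eef_pos"]+.0539*M[:,2];print(g,o["ft_force"],o["finger_force"])
bb=[place_of("guard_bar",p)[0] for p in(S,D)];print("bar",tri([ray(p,r["centre"]) for p,r in zip((S,D),bb)]))
cv2.imwrite("pics/m7.png",np.hstack([W["image"][::2,::2],cv2.resize(S["image"][190:290,330:470],(240,240)),cv2.resize(D["image"][140:240,260:400],(240,240))]))
E
```

```text
[ 0.551 -0.031  0.281] [-10.346  -1.105   4.793] 61.34297847747803
bar [ 0.562 -0.034  0.281]
```

View pics/m7.png

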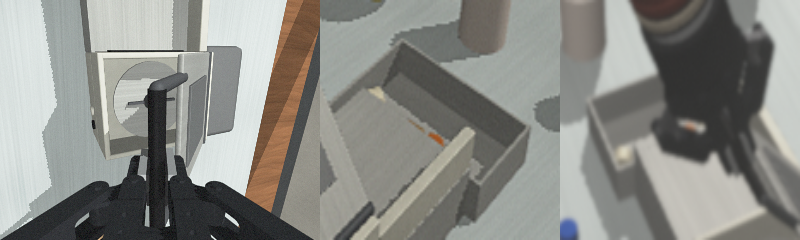

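The guard sits at 44–46°, still and gripped. The visible trimmings are in the tray and the bed is clear, so I hand in.

```bash
python3 -c "
from cell import env
print(env.job_done())"
```

```text
the job is handed in; nothing more can be done
None
```

I swept the trimmings off the bed into the tray, stood the brush back on its bristles, and handed the job in with the gripper holding the guard at about 45° (44–46° measured); the turnip was never clearly seen in the tray, and I was given no verdict.

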